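Weigh a sealed sample cylinder laid at its balance point on the scale's cradle

ROBOT

A 7-joint arm with a two-finger parallel gripper is mounted at the origin on a cart in front of the work surface, level with it; the furniture and walls round the work are solid. World frame = base frame: x ahead of the robot, y to its left, z up, the work surface at z = 0. Lengths are in mm, angles in rad, forces in N, time in s.
With the tool pointing down it reaches from about 400 to 875 mm from the base axis. Payload 4.4 kg.
Tool frame: the origin (TCP) lies midway between the tips of the shut fingers; the grasp point (between the pads) lies 19 mm behind it; z points along the fingers, y is the line along which they close (so a half turn about z gives the same grasp; the last joint's range is limited). The gripper opens to 85 mm and grips with 20 to 120 N. Pads are 22 mm wide; open, the fingers measure 114 mm over their backs; the gripper's body (76 mm by 85 mm) begins 54 mm behind the grasp point. The pads swing forward as they close: fully open they stand 13 mm farther back than shut.
Start: joints at [-1.22, 0.628, 0.038, 1.517, -0.027, 0.996, -0.02], TCP at [263.122, 594.377, 231.313] pointing down, gripper open.
Joint ranges: [-3.06, 3.06], [-0.37, 2.12], [-1.25, 1.32], [0.18, 2.47], [-1.1, 4.24], [0.23, 1.98], [-2.94, 2.94]. Speed limits (rad/s): [2.57, 2.57, 3.14, 3.14, 3.14, 3.14, 3.14].

INTERFACE

Orientations are given as [roll, pitch, yaw] about the fixed x, y, z axes, in that order (R = Rz(yaw) Ry(pitch) Rx(roll)).
In Python, from cell import read_state, get_image, finish_job gives the robot as it stands.
- The arm moves only by the tool send_rows, never from a script. Its argument "series" is a list of rows, each an object of numbers: "ax", "ay", "az": the turn, a rotation vector about the tool's x, y, z in rad; "dx", "dy", "dz": the shift along the tool's x, y, z in cm; "hand": the closure, from 0 (fully open) to 1 (shut). In form: [{"ax": .., "ay": .., "az": .., "dx": .., "dy": .., "dz": .., "hand": ..}, ...]. A call has 1 to 10 rows; each row is the pose to reach, as a shift and turn from the pose commanded when the call began, along the tool's axes at that moment; what a row does not reach only later rows make up. A row lasts 1/10 s, in which the tool goes at most 50 mm and 8.59 degrees, less where a joint would pass 70% of its speed; a pose out of reach is approached as far as the arm can. A call with a gripper value outside its range is refused whole. The fingers move at their own pace and stop on an object; the grip force is fixed at half the most. Time passes only in rows, so rows that repeat a pose let the fingers close. It gives the time, the measured TCP pose, the force, the opening and the grip force at its end, in the units of the state.
- read_state(): the state, without advancing time (a new reading comes with each control period).
- get_image(name): name is "scene" or "side" or "wrist"; returns a dict with "pixels" (384x512x3 uint8, red, green, blue), "mtx" (3x3 intrinsics, pixels), "k1" (the pictures are not rectified: a ray, as slopes to the right and down, at radius r is drawn at 1 + k1 r^2 times it, then the intrinsics apply), "R" (3x3) and "t" (3): a world point X has camera coordinates R X + t. Camera axes: x right, y down, z forward; pixel columns grow to the right and rows downward; lengths in mm; the calibration is good to about 2 mm. A picture is of the moment at which its call begins. There is no depth.
- finish_job(): hands the job in; it is judged then, once.
The state is a dict: "clock": time; "qpos": joint angles; "qd": joint speeds; "tau": joint torques, N m; "eef_pos": TCP position; "tool_rot": TCP orientation; "force": force on the tool from outside, world axes, zero at the start; "torque": the same for the moment, N m; "width": finger opening in mm; "gripper_force": force on a finger pad.
Only numpy, scipy, OpenCV 4.12 (cv2) and the standard library are available. Lean on these libraries where they do the work, as an engineer would, in place of code of your own. Each camera call takes 0.05 s, during which the arm holds its last target. There are 200 camera calls.

TASK

Get the sealed steel sample cylinder onto the laboratory balance for weighing. First zero the empty balance by pressing its long tare key fully down; then lift the cylinder level at trial points along its body to find where it balances (its filling is hidden and seldom central), never letting it tip steeply, and lay it gently and level across the V cradle on the weighing pan so that it stays balanced there by itself, resting on the cradle alone. Leave the cup, the jar and the bottle cap where they are.

Things in the scene. Friction and masses are not known exactly. Their poses are not given: they have to be found in the camera images.
- cylinder_vessel: Loose sealed steel sample cylinder, 200 mm long, about 0.65 kg, lying on the bench. Origin mid-length on its axis, 25 mm above the bench; x runs along it to the valve end. Smooth 42 mm tube, free to grasp within 55 mm either side of the origin. A hidden fixed filling puts the balance point anywhere up to 42 mm from the origin along x, either side, on the axis.
- balance: White and grey top-loading balance, fixed, 180 mm (its x) by 160 mm (its y). Origin on the bench under its middle; x points to its back, away from the keyboard. Rear part 58 mm high, keyboard part in front 37 mm. Round steel pan, 92 mm diameter, its top 68 mm above the bench, its centre 33 mm behind the origin; it gives about 1.5 mm under the cylinder.
- cradle (a point): Where the cylinder's axis passes when its tube lies in the pan's aluminium V cradle: 101 mm above the bench, over the pan's centre. The tube lies along y (axes as the balance's). Cradle 16 mm wide along y: the balance point must lie within 8 mm or an end tips to the housing, about 0.3 rad. V of 120 degrees, 37 mm across: fingers fit down beside the tube; tube underside 12 mm over the pan.
- key_top (a point): Middle of the top face of the tare key, the long grey bar key (54 mm along the balance's y, 18 mm across) in the middle of the keyboard, 44 mm above the bench.
- tare_key (a joint): Travel of the tare key in m: 0 up, 0.004 fully down; sprung, 1.4 N to start, about 4.2 N at full travel.
- cup: Loose thin clear plastic cup, 70 mm diameter, 84 mm tall, a bystander; origin at the centre of its underside.
- jar: Loose small brown sample jar with white lid, 53 mm diameter, 62 mm tall, a bystander; origin at the centre of its underside.
- cap: Loose white bottle cap, 44 mm diameter, 24 mm high, a bystander; origin at the centre of its underside.
- valve_end (a point): Tip of the cylinder's small valve with its round black knob (22 mm diameter), 100 mm from the origin; the other end is a plain 17 mm hexagonal plug at -100 mm. A black hexagonal anti-roll bumper, 50 mm across flats, 58 over corners, rings the tube 56 to 66 mm each side of the origin.
- viscometer: Fixed viscometer standing left of the balance; an obstacle, not to be used. Its three 36 mm high legs spread about 180 mm from a post; its white head, 130 mm wide and 510 mm high at the top, overhangs the bench towards the robot from 280 mm up, from 50 mm behind to 165 mm in front of the origin (its -x) and 65 mm to each side: go round it on the robot's side. Origin on the bench.
- spindle_case: Fixed closed flat dark case, 160 mm (x) by 240 mm (y), 60 mm high, on the bench behind the cylinder and to the right of the balance; a bystander. Origin at the centre of its underside.

How it is judged (in metres and radians):
On the way, in this order (a step that is already met when the one before it is completed fails the run):
1. the tare key is pressed fully down while the cradle is empty (value of joint tare_key above 0.003 m and horizontal distance between cylinder_vessel and cradle above 0.12 m), for 0.05 s.
2. the cylinder is held by the fingers clear of the bench and level within about 8 degrees (height (world z) of cylinder_vessel above 0.05 m and contact force between the fingers and cylinder_vessel above 1 N and angle between cylinder_vessel's own x axis and vertical between 1.43 and 1.71 rad), for 0.2 s.
At the end, for the whole second after the job is handed in: The cylinder lies at rest in the V cradle, balanced level within 4 degrees, along the V within about 8 degrees, its axis within 9 mm of the cradle point across the V and 7 mm in height, the cradle under the smooth tube between the bumpers; the tare key is up again (angle between cylinder_vessel's own x axis and vertical between 1.5 and 1.64 rad and angle between the x axis of cylinder_vessel and the y axis of cradle, either way round below 0.15 rad and x of cylinder_vessel in the frame of cradle between -0.009 and 0.009 m and y of cylinder_vessel in the frame of cradle between -0.055 and 0.055 m and z of cylinder_vessel in the frame of cradle between -0.007 and 0.005 m and linear speed of cylinder_vessel below 0.02 m/s and angular speed of cylinder_vessel below 0.1 rad/s and value of joint tare_key below 0.001 m); the robot touches nothing.
It fails at once if the cylinder is tipped more than 30 degrees from level (angle between cylinder_vessel's own x axis and vertical below 1.047 rad or angle between cylinder_vessel's own x axis and vertical above 2.094 rad).
It fails at once if the cylinder is dropped or pressed onto the balance with more than 50 N (contact force between cylinder_vessel and balance above 50 N).
It fails at once if the cup, the jar or the bottle cap is moved more than 25 mm (distance of any of cup, jar, cap from where it was at the start of the episode above 0.025 m).
It also fails if it takes over 64 s, if anything falls off the work surface, if the arm or the gripper's body presses on something with over 40 N, if the wrist force passes 120 N, or if a joint passes its speed limit or range.

## Working session

There is one attempt and no reset: what is moved stays moved. The work goes in short steps, Python scripts to look and compute and a tool call to move; the robot and the scene stay as the last step left them, time stands still between calls to the robot, and variables do not carry over. Pictures are saved under pics/ and viewed, at most 10 in all, crops included, and the job is handed in when it is done.

Besides the shell and the picture viewer there is one more tool, called after "Call:" as a command line: name --argument value ..., lists and objects as JSON in quotes. send_rows: Moves the arm, as the interface text tells. Its arguments: {"type":"object","properties":{"series":{"type":"array","items":{"type":"object","properties":{"ax":{"type":"number"},"ay":{"type":"number"},"az":{"type":"number"},"dx":{"type":"number"},"dy":{"type":"number"},"dz":{"type":"number"},"hand":{"type":"number"}}}}},"required":["series"]}

```bash
mkdir -p pics; cat > h.py <<'E'
import numpy as np, cv2, json
from cell import read_state, get_image, finish_job
def snap(n, f):
    im=get_image(n); cv2.imwrite(f'pics/{f}.png', im['pixels'][:,:,::-1]); 
    np.savez(f'pics/{f}.npz', **{k:np.array(v) for k,v in im.items()}); return im
def ray(c,u,v):
    K=c['mtx']; x=(u-K[0,2])/K[0,0]; y=(v-K[1,2])/K[1,1]
    rd=np.hypot(x,y); r=rd
    for _ in range(20): r=rd/(1+float(c['k1'])*r*r)
    s=r/rd if rd>0 else 1
    d=c['R'].T@np.array([x*s,y*s,1]); o=-c['R'].T@c['t']; return o,d
def atz(c,u,v,z):
    o,d=ray(c,u,v); return o+d*(z-o[2])/d[2]
def proj(c,X):
    p=c['R']@np.array(X,float)+c['t']; x,y=p[:2]/p[2]; f=1+float(c['k1'])*(x*x+y*y)
    return c['mtx'][0,0]*x*f+c['mtx'][0,2], c['mtx'][1,1]*y*f+c['mtx'][1,2]
E
python3 - <<'E'
from h import *
print(read_state())
a=[snap(n,n+'0') for n in('scene','side','wrist')]
for c in a: print(-c['R'].T@c['t'], c['R'][2], c['mtx'][0,0],c['k1'])
im=cv2.vconcat([cv2.hconcat([cv2.imread('pics/scene0.png'),cv2.imread('pics/side0.png')])])
E
```

```text
{'clock': 0.0, 'qpos': array([-1.21982264,  0.62933482,  0.0384599 ,  1.51836003, -0.0270117 ,
        0.99631127, -0.02000869]), 'qd': array([ 1.17960067e-03,  1.59123202e-03, -5.81713658e-04, -1.97545732e-04,
        3.81598964e-05,  2.20259794e-04, -1.84794688e-04]), 'tau': array([-6.42946106e-04, -5.63416672e+01,  1.22619331e+00, -1.93453538e+01,
        1.09924268e-02,  1.04426805e-02, -2.11719384e-05]), 'eef_pos': array([262.85529424, 593.79807993, 230.39930312]), 'tool_rot': array([-3.13969783e+00,  2.51418670e-05,  2.72478960e+00]), 'force': array([0.18486712, 0.13694683, 0.35224111]), 'torque': array([-0.01284468, -0.00159518,  0.00446781]), 'gripper_force': 0.0, 'width': 85.39362792963016}
[-149.9593568  -440.2368118  1021.25049108] [ 0.57647894  0.3412622  -0.74243662] 385.3432691425348 -0.11890509007080438
[ 135.13281739 -835.84777561  497.09291419] [ 0.44411689  0.80693813 -0.38937263] 400.248834494551 -0.08717107813980582
[198.31609615 622.72153025 373.69715087] [ 0.25369479 -0.11504945 -0.96041792] 292.0295094869601 -0.03486983043527246
```

```bash
python3 -c "
import cv2
for n in('scene','side'):
    cv2.imwrite(f'pics/{n}0b.png',cv2.resize(cv2.imread(f'pics/{n}0.png'),(800,600),interpolation=cv2.INTER_CUBIC))"
```

```text
(no output)
```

View pics/scene0b.png

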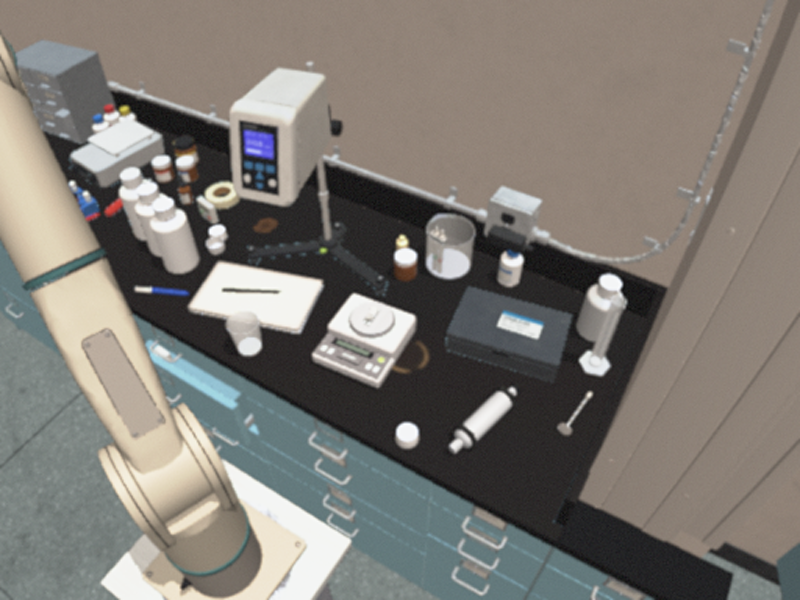

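View pics/side0b.png

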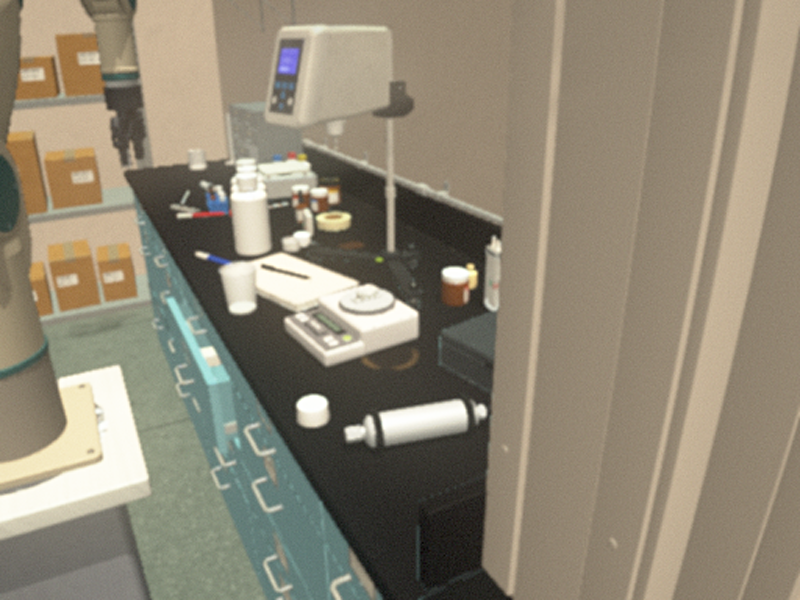

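The scene picture shows the balance near (365,340), the cylinder from (455,445) to (513,392) with its black valve knob at the far right end, the cap at (407,435), the cup at (243,333) and the jar at (405,265). The side view agrees.

```bash
python3 -c "
import cv2
a=cv2.imread('pics/scene0.png')[180:300,190:350]
cv2.imwrite('pics/c1.png',cv2.resize(a,(800,600),interpolation=cv2.INTER_CUBIC))
a=cv2.imread('pics/side0.png')[170:290,170:330]
cv2.imwrite('pics/c2.png',cv2.resize(a,(800,600),interpolation=cv2.INTER_CUBIC))"
```

```text
(no output)
```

View pics/c1.png

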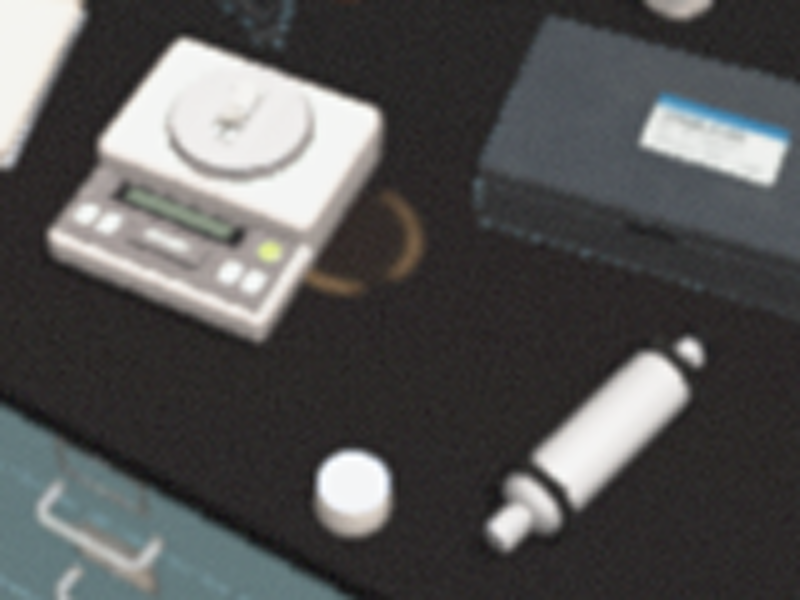

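View pics/c2.png

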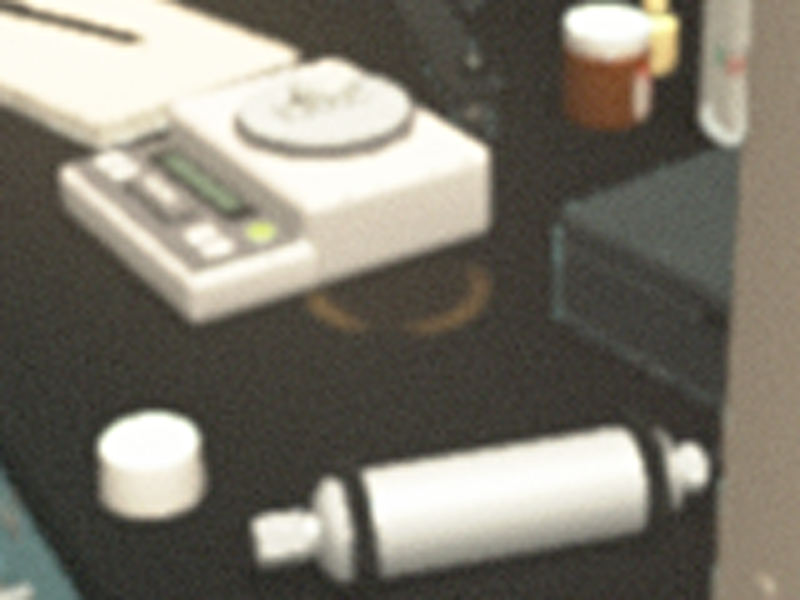

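Crop c1 shows the balance's rear top corners at (183,38), (382,105), (305,232) and (100,145). The pan centre is at (240,122), the keyboard front corners at (48,235) and (262,330), and the bar key near (165,248). The cylinder ends are at (503,530) and (690,352). Crop c2 has the pan at (325,112) and the cylinder ends at (255,543) and (705,465).

```bash
cat > m.py <<'E'
from h import *
from scipy.optimize import least_squares
S=dict(np.load('pics/scene0.npz')); D=dict(np.load('pics/side0.npz'))
def o1(u,v): return (u+.5)/5-.5+190,(v+.5)/5-.5+180
def o2(u,v): return (u+.5)/5-.5+170,(v+.5)/5-.5+170
def rot(X,p): 
    c,s=np.cos(p[2]),np.sin(p[2]); return [p[0]+c*X[0]-s*X[1],p[1]+s*X[0]+c*X[1],X[2]]
def fit(obs,p0):
    f=lambda p:np.concatenate([np.subtract(proj(c,rot(X,p)),uv) for c,X,uv in obs])
    r=least_squares(f,p0,loss='soft_l1'); return r.x,f(r.x).reshape(-1,2).round(1)
ob=[(S,(90,80,58),o1(180,36)),(S,(90,-80,58),o1(388,103)),(S,(-90,80,37),o1(45,238)),(S,(-90,-80,37),o1(264,332)),
(S,(33,0,68),o1(240,120)),(D,(33,0,68),o2(325,110)),(D,(90,-80,58),o2(492,153)),(D,(-90,80,37),o2(60,172)),(D,(-90,-80,37),o2(195,290))]
if __name__=='__main__':
    c=atz(S,*o1(240,120),68);print('pan',c, atz(D,*o2(325,110),68))
    p,r=fit(ob,[c[0]-33,c[1],0.]);print(p,r.tolist())
    for z in(44,):print('key',atz(S,*o1(165,246),z),atz(D,*o2(170,195),z))
    print('cradle',rot((33,0,101),p))
    # dark bumper rings / ends
    e=[(S,(-100,0,25),o1(497,536)),(S,(100,0,25),o1(695,350)),(D,(-100,0,25),o2(254,540)),(D,(100,0,25),o2(708,464))]
    a=atz(S,*e[0][2],25);b=atz(S,*e[1][2],25);print('cyl',a,b,np.linalg.norm(a-b));a2=atz(D,*e[2][2],25);b2=atz(D,*e[3][2],25);print(a2,b2,np.linalg.norm(a2-b2))
    q,r=fit(e,[*(a+b)[:2]/2,np.arctan2(*(b-a)[1::-1])]);print(q,r.tolist())
    print('cap',atz(S,*o1(354,485),24),'jar',atz(D,*o2(608,30),62),'cup',atz(S,243/1.5625,320/1.5625,84))
E
python3 m.py
```

```text
pan [549.70485504  55.57358291  68.        ] [553.38279068  57.94408182  68.        ]
[5.18278447e+02 5.18332363e+01 1.00534387e-01] [[-0.3, 0.2], [-0.3, 1.5], [0.5, -0.2], [0.4, -1.5], [0.3, -0.2], [-0.3, 0.5], [1.1, 0.4], [-1.2, -0.5], [-0.2, -0.8]]
key [450.75542176  49.37802845  44.        ] [458.92061008  48.38021917  44.        ]
cradle [np.float64(551.1118192346078), np.float64(55.1452852678216), 101]
cyl [ 386.14442425 -229.44986273   25.        ] [ 568.33320836 -273.69983052   25.        ] 187.48549998677873
[ 384.68682503 -223.20102936   25.        ] [ 572.83514185 -267.7013716    25.        ] 193.3392603183863
[ 4.79807477e+02 -2.47703814e+02 -2.23348664e-01] [[-1.8, 0.4], [0.1, -2.5], [-0.6, 1.0], [2.3, -0.1]]
cap [ 372.75955479 -139.81803575   24.        ] jar [758.79481286  94.64291714  62.        ] cup [392.26013422 273.80863954  84.        ]
```

```bash
cat >> h.py <<'E'
from scipy.spatial.transform import Rotation as Ro
def row(P,yaw,P0,Y0):
    """P0,Y0: commanded pose at call start (tool down)"""
    A=Ro.from_euler('xyz',[np.pi,0,Y0]); B=Ro.from_euler('xyz',[np.pi,0,yaw])
    return (A.inv().apply(np.subtract(P,P0))/10).round(2), (A.inv()*B).as_rotvec().round(3)
E
python3 - <<'E'
from m import *
f=1.5625
print('post',atz(S,324/f,240/f,0),'headfront top',atz(S,235/f,110/f,510),atz(S,295/f,120/f,510))
for u,v in((182,265),(160,245),(140,225)):print('bottle',atz(S,u/f,v/f,0))
print('bottle side',atz(D,252/f,250/f,0)); b=atz(D,252/f,250/f,0)
for h in(120,150,180,210):print(h,np.multiply(proj(D,[b[0],b[1],h]),f))
for P in([455,48,231],[455,48,80]):print(row(P,3.24,[263.1,594.4,231.3],2.725))
E
```

```text
post [7.62640678e+02 3.44455264e+02 1.13686838e-13] headfront top [502.36526049 287.48423064 510.        ] [527.52966616 176.10446924 510.        ]
bottle [4.99694713e+02 5.95320919e+02 1.13686838e-13]
bottle [ 5.24173592e+02  7.02676996e+02 -1.13686838e-13]
bottle [553.44316753 814.46721548   0.        ]
bottle side [506.64464855 612.63870051   0.        ]
120 [247.21462162 202.4051663 ]
150 [246.00081017 190.07887137]
180 [244.78081831 177.57946465]
210 [243.55512064 164.90617545]
(array([-3.966e+01, -4.220e+01,  3.000e-02]), array([-0.   ,  0.   , -0.515]))
(array([-39.66, -42.2 ,  15.13]), array([-0.   ,  0.   , -0.515]))
```

The head front is near x 500–530 at y 180–290, so I pass on the robot's side, closing the hand on the way.

Call:
send_rows --series '[{"dx":-25.8,"dy":-30.6,"dz":0,"ax":0,"ay":0,"az":-0.25,"hand":1},{"dx":-25.8,"dy":-30.6,"dz":0,"ax":0,"ay":0,"az":-0.25,"hand":1},{"dx":-25.8,"dy":-30.6,"dz":0,"ax":0,"ay":0,"az":-0.25,"hand":1},{"dx":-25.8,"dy":-30.6,"dz":0,"ax":0,"ay":0,"az":-0.25,"hand":1},{"dx":-25.8,"dy":-30.6,"dz":0,"ax":0,"ay":0,"az":-0.25,"hand":1},{"dx":-25.8,"dy":-30.6,"dz":0,"ax":0,"ay":0,"az":-0.25,"hand":1},{"dx":-25.8,"dy":-30.6,"dz":0,"ax":0,"ay":0,"az":-0.25,"hand":1},{"dx":-25.8,"dy":-30.6,"dz":0,"ax":0,"ay":0,"az":-0.25,"hand":1},{"dx":-25.8,"dy":-30.6,"dz":0,"ax":0,"ay":0,"az":-0.25,"hand":1},{"dx":-25.8,"dy":-30.6,"dz":0,"ax":0,"ay":0,"az":-0.25,"hand":1}]'

```text
clock: 1.15
eef_pos: [375.6, 209.0, 231.4]
tool_rot: [3.141, 0.0, 2.971]
force: [-0.7, 1.0, -0.7]
width: 0.1
gripper_force: 0.0
```

```bash
python3 -c "
from h import *
print(row([452,47,130],3.24,[375,210,231.3],2.975))"
```

```text
(array([-10.3 , -14.8 ,  10.13]), array([-0.   ,  0.   , -0.265]))
```

Call:
send_rows --series '[{"dx":-10.3,"dy":-14.8,"dz":2,"ax":0,"ay":0,"az":-0.265,"hand":1},{"dx":-10.3,"dy":-14.8,"dz":4,"ax":0,"ay":0,"az":-0.265,"hand":1},{"dx":-10.3,"dy":-14.8,"dz":7,"ax":0,"ay":0,"az":-0.265,"hand":1},{"dx":-10.3,"dy":-14.8,"dz":10.1,"ax":0,"ay":0,"az":-0.265,"hand":1},{"dx":-10.3,"dy":-14.8,"dz":10.1,"ax":0,"ay":0,"az":-0.265,"hand":1},{"dx":-10.3,"dy":-14.8,"dz":10.1,"ax":0,"ay":0,"az":-0.265,"hand":1},{"dx":-10.3,"dy":-14.8,"dz":10.1,"ax":0,"ay":0,"az":-0.265,"hand":1}]'

```text
clock: 1.85
eef_pos: [452.0, 49.0, 130.2]
tool_rot: [3.141, -0.001, -3.041]
force: [0.0, 0.3, -0.2]
width: 0.2
gripper_force: 0.0
```

```bash
python3 -c "
from h import *
snap('wrist','w1');s=read_state();print(s['eef_pos'],s['tool_rot'])
cv2.imwrite('pics/w1b.png',cv2.resize(cv2.imread('pics/w1.png'),(800,600),interpolation=cv2.INTER_CUBIC))"
```

```text
[452.38439868  49.40589309 130.85718694] [ 3.14034828e+00  7.70058137e-04 -3.04035976e+00]
```

View pics/w1b.png

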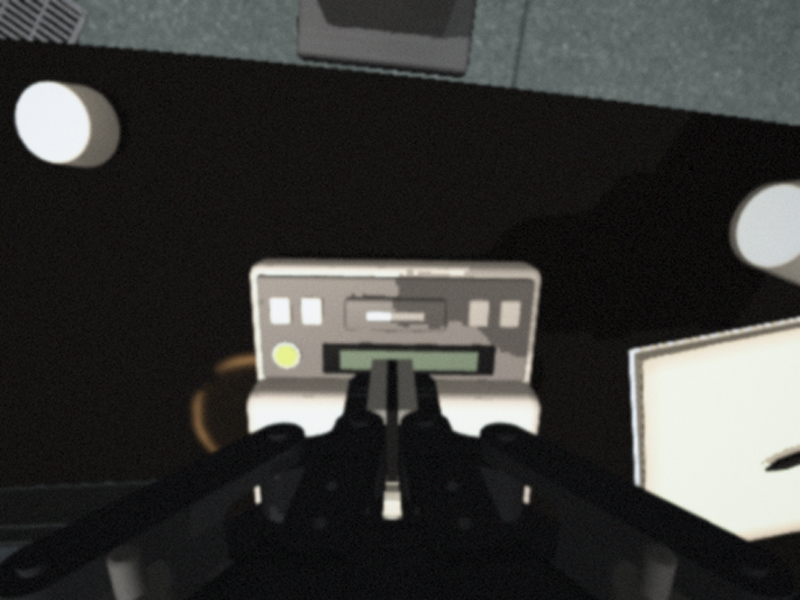

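The wrist view shows the bar key centred at (395,314), spanning x 345–445. The keyboard's front corners are at (250,263) and (541,263), and the fingertips are at (391,360).

```bash
python3 -c "
from h import *
c=dict(np.load('pics/w1.npz'));f=1.5625
g=lambda u,v,z:print(atz(c,(u+.5)/f-.5,(v+.5)/f-.5,z).round(1))
g(395,314,44);g(345,314,44);g(445,314,44);g(250,265,37);g(541,265,37)
s=read_state();print(np.array(proj(c,s['eef_pos']))*f)
print(row([456,48,60],3.24,[452,47,130.3],3.24))"
```

```text
[454.   50.8  44. ]
[456.6  24.6  44. ]
[451.3  77.1  44. ]
[436.9 -28.   37. ]
[421.4 125.1  37. ]
[392.66019768 385.19162692]
(array([-0.41,  0.06,  7.03]), array([0., 0., 0.]))
```

Call:
send_rows --series '[{"dx":-0.2,"dy":-0.2,"dz":4,"hand":1},{"dx":-0.2,"dy":-0.2,"dz":7.5,"hand":1},{"dx":-0.2,"dy":-0.2,"dz":8.2,"hand":1},{"dx":-0.2,"dy":-0.2,"dz":8.7,"hand":1},{"dx":-0.2,"dy":-0.2,"dz":9.0,"hand":1},{"dx":-0.2,"dy":-0.2,"dz":9.1,"hand":1},{"dx":-0.2,"dy":-0.2,"dz":9.1,"hand":1}]'

```text
invalid input at $.series[0]: expected keys ax, ay, az, dx, dy, dz, hand
```

```bash
python3 -c "
from h import *
s=read_state();print(s['eef_pos'],s['force'])"
```

```text
[452.38439868  49.40589309 130.85718694] [-0.34987207 -0.04511321  0.03061002]
```

Call:
send_rows --series '[{"ax":0,"ay":0,"az":0,"dx":-0.2,"dy":0.1,"dz":4,"hand":1},{"ax":0,"ay":0,"az":0,"dx":-0.2,"dy":0.1,"dz":7.5,"hand":1},{"ax":0,"ay":0,"az":0,"dx":-0.2,"dy":0.1,"dz":8.2,"hand":1},{"ax":0,"ay":0,"az":0,"dx":-0.2,"dy":0.1,"dz":8.7,"hand":1},{"ax":0,"ay":0,"az":0,"dx":-0.2,"dy":0.1,"dz":9.0,"hand":1},{"ax":0,"ay":0,"az":0,"dx":-0.2,"dy":0.1,"dz":9.1,"hand":1},{"ax":0,"ay":0,"az":0,"dx":-0.2,"dy":0.1,"dz":9.1,"hand":1}]'

```text
clock: 2.6
eef_pos: [454.6, 49.2, 40.6]
tool_rot: [3.141, 0.002, -3.042]
force: [-1.1, 3.5, 4.3]
width: -0.0
gripper_force: 2.0
```

```bash
python3 -c "
from h import *
s=read_state();print(s['eef_pos'],s['force'],s['qpos'])"
```

```text
[454.55839384  49.22839523  40.59813117] [-1.11209365  3.49547213  4.26770186] [-0.15000361  0.70669621 -0.02728692  2.18960532  0.0700542   0.24403911
  1.43118775]
```

Call:
send_rows --series '[{"ax":0,"ay":0,"az":0,"dx":0,"dy":0,"dz":0.1,"hand":1},{"ax":0,"ay":0,"az":0,"dx":0,"dy":0,"dz":0.15,"hand":1},{"ax":0,"ay":0,"az":0,"dx":0,"dy":0,"dz":0.15,"hand":1}]'

```text
clock: 2.9
eef_pos: [454.6, 49.2, 40.2]
tool_rot: [3.141, 0.003, -3.043]
force: [-3.5, 2.5, 20.6]
width: 0.0
gripper_force: 10.3
```

```bash
python3 -c "
from h import *
s=read_state();print(s['eef_pos'],s['force'],s['qpos'])"
```

```text
[454.63643029  49.15824564  40.24621534] [-3.48057818  2.48271703 20.60107671] [-0.14723798  0.70731662 -0.03114937  2.19016516  0.08138243  0.24234744
  1.41983883]
```

```bash
python3 -c "
from h import *
print(row([478,-248,150],2.918,[454,48,37.8],3.24))"
```

```text
(array([  0.52, -29.69, -11.22]), array([ 0.   , -0.   ,  0.322]))
```

Call:
send_rows --series '[{"ax":0,"ay":0,"az":0,"dx":0,"dy":0,"dz":-5,"hand":1},{"ax":0,"ay":0,"az":0,"dx":0,"dy":0,"dz":-10,"hand":1},{"ax":0,"ay":0,"az":0.1,"dx":0.5,"dy":-29.7,"dz":-11.2,"hand":0.5},{"ax":0,"ay":0,"az":0.2,"dx":0.5,"dy":-29.7,"dz":-11.2,"hand":0},{"ax":0,"ay":0,"az":0.322,"dx":0.5,"dy":-29.7,"dz":-11.2,"hand":0},{"ax":0,"ay":0,"az":0.322,"dx":0.5,"dy":-29.7,"dz":-11.2,"hand":0},{"ax":0,"ay":0,"az":0.322,"dx":0.5,"dy":-29.7,"dz":-11.2,"hand":0},{"ax":0,"ay":0,"az":0.322,"dx":0.5,"dy":-29.7,"dz":-11.2,"hand":0},{"ax":0,"ay":0,"az":0.322,"dx":0.5,"dy":-29.7,"dz":-11.2,"hand":0},{"ax":0,"ay":0,"az":0.322,"dx":0.5,"dy":-29.7,"dz":-11.2,"hand":0}]'

```text
clock: 3.9
eef_pos: [477.9, -249.6, 150.6]
tool_rot: [-3.141, 0.002, 2.914]
force: [0.1, 0.6, -0.5]
width: 85.3
gripper_force: 0.0
```

```bash
python3 -c "
from h import *
snap('wrist','w2');s=read_state();print(s['eef_pos'],s['tool_rot'],s['qpos'],s['width'])
cv2.imwrite('pics/w2b.png',cv2.resize(cv2.imread('pics/w2.png'),(800,600),interpolation=cv2.INTER_CUBIC))"
```

```text
[ 478.09114529 -247.58866005  150.36702506] [3.14120307e+00 6.90235512e-04 2.91700942e+00] [ 0.43862823  0.5787692  -0.01875775  1.91125684  0.01607451  0.65110949
  1.75635784] 85.39145814244493
```

View pics/w2b.png

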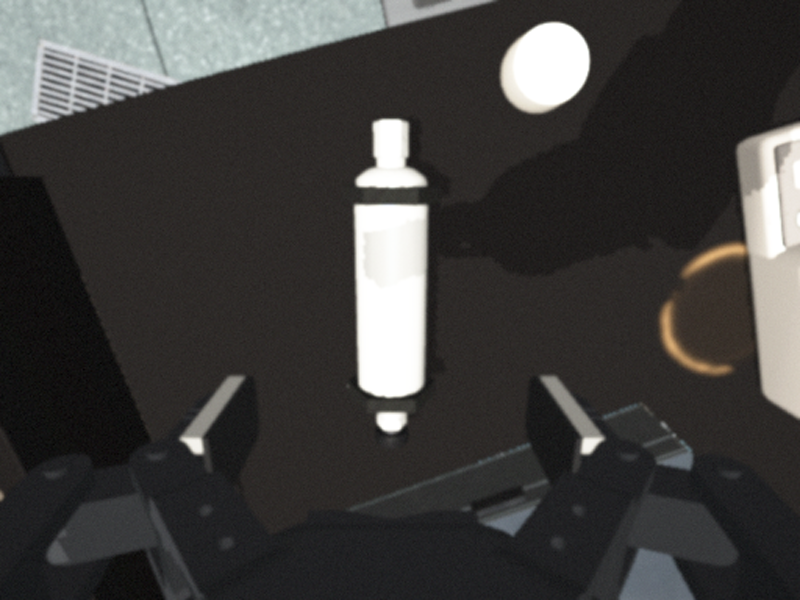

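The wrist view shows the cylinder axis upright at column 391. The plug end is at row 120, the near bumper at row 194 and the valve end near row 435. The fingers straddle it evenly.

```bash
python3 -c "
from h import *
c=dict(np.load('pics/w2.npz'));f=1.5625
g=lambda u,v,z:atz(c,(u+.5)/f-.5,(v+.5)/f-.5,z)
a=g(391,120,33);b=g(391.5,185,50);b2=g(391.5,204,50);e=g(390.5,412,50);e2=g(390.5,397,50);k=g(391,438,25)
for x in(a,b,b2,e2,e,k):print(x.round(1))
l=g(356,290,28);r=g(428,290,28);print(l,r,np.linalg.norm(l-r))
d=e[:2]-b[:2];print(np.arctan2(d[1],d[0]),np.linalg.norm(d), (a+k)/2)
# predicted with q
for q in([479.8,-247.7,-.2234],):
  for X in(-100,-61,61,100):
    print(X,np.array(proj(c,[q[0]+X*np.cos(q[2]),q[1]+X*np.sin(q[2]),25]))*f)
"
```

```text
[ 383.6 -228.5   33. ]
[ 416.2 -235.8   50. ]
[ 425.7 -237.9   50. ]
[ 534.8 -263.8   50. ]
[ 544.6 -266.1   50. ]
[ 577.8 -273.5   25. ]
[ 471.88809316 -270.63342174   28.        ] [ 481.62592828 -228.40194355   28.        ] 43.339626012019
-0.23187412022059148 131.88333207370198 [ 480.69549635 -251.04255823   29.        ]
-100 [395.51617097 117.46421782]
-61 [395.61785103 189.81128311]
61 [395.85280368 383.4797933 ]
100 [395.90731062 436.05515319]
```

```bash
python3 -c "
from m import *
c=dict(np.load('pics/w2.npz'));f=1.5625
g=lambda u,v,z:atz(c,(u+.5)/f-.5,(v+.5)/f-.5,z).round(1)
print(g(345,510,60),g(640,405,60),g(640,405,0), atz(S,*o1(480,165),60),atz(S,*o1(480,220),0),atz(S,*o1(800,255),60))"
```

```text
[ 599.5 -307.8   60. ] [ 567.6 -123.4   60. ] [608.4 -95.1   0. ] [604.9888903  -96.40849868  60.        ] [608.68422768 -98.55026785   0.        ] [ 645.49555345 -306.76628402   60.        ]
```

Call:
send_rows --series '[{"ax":0,"ay":0,"az":0.008,"dx":-0.3,"dy":-0.25,"dz":2,"hand":0},{"ax":0,"ay":0,"az":0.008,"dx":-0.3,"dy":-0.25,"dz":5,"hand":0},{"ax":0,"ay":0,"az":0.008,"dx":-0.3,"dy":-0.25,"dz":5,"hand":0}]'

```text
clock: 4.25
eef_pos: [478.6, -247.6, 97.4]
tool_rot: [3.139, -0.006, 2.913]
force: [-0.8, 0.4, -0.1]
width: 85.2
gripper_force: 0.0
```

Call:
send_rows --series '[{"ax":0,"ay":0,"az":0,"dx":0,"dy":0,"dz":4,"hand":0},{"ax":0,"ay":0,"az":0,"dx":0,"dy":0,"dz":7,"hand":0},{"ax":0,"ay":0,"az":0,"dx":0,"dy":0,"dz":9,"hand":0},{"ax":0,"ay":0,"az":0,"dx":0,"dy":0,"dz":9.5,"hand":0},{"ax":0,"ay":0,"az":0,"dx":0,"dy":0,"dz":9.5,"hand":0}]'

```text
clock: 4.75
eef_pos: [480.9, -249.9, 5.3]
tool_rot: [3.141, -0.0, 2.911]
force: [-0.6, -0.2, -0.3]
width: 85.3
gripper_force: 0.0
```

```bash
python3 -c "
from h import *
s=read_state()
for k in('eef_pos','tool_rot','force','torque','width','qpos'):print(k,s[k])"
```

```text
eef_pos [ 480.87391713 -249.94700744    5.27607924]
tool_rot [ 3.14113326e+00 -3.61820841e-04  2.91118644e+00]
force [-0.55453321 -0.20003834 -0.34085374]
torque [-0.03437427  0.031178   -0.04072979]
width 85.25639473921885
qpos [ 0.43535563  0.82723907 -0.01159151  1.96742498  0.02394108  0.34749864
  1.74538479]
```

Close on the cylinder.

Call:
send_rows --series '[{"ax":0,"ay":0,"az":0,"dx":0,"dy":0,"dz":0,"hand":0.3},{"ax":0,"ay":0,"az":0,"dx":0,"dy":0,"dz":0,"hand":0.45},{"ax":0,"ay":0,"az":0,"dx":0,"dy":0,"dz":0,"hand":0.55},{"ax":0,"ay":0,"az":0,"dx":0,"dy":0,"dz":0,"hand":1},{"ax":0,"ay":0,"az":0,"dx":0,"dy":0,"dz":0,"hand":1},{"ax":0,"ay":0,"az":0,"dx":0,"dy":0,"dz":0,"hand":1}]'

```text
clock: 5.35
eef_pos: [481.2, -251.0, 6.2]
tool_rot: [-3.141, 0.002, 2.91]
force: [-1.6, 0.6, 8.9]
width: 40.5
gripper_force: 59.8
```

```bash
python3 -c "
from h import *
s=read_state()
for k in('eef_pos','tool_rot','force','torque','width','gripper_force'):print(k,s[k])"
```

```text
eef_pos [ 481.22830523 -251.03335623    6.24803678]
tool_rot [-3.14148454e+00  1.72564442e-03  2.90990869e+00]
force [-1.57221824  0.58486139  8.85442168]
torque [ 0.32343288  0.20930732 -0.03198406]
width 40.492383398004776
gripper_force 59.830444157123566
```

Call:
send_rows --series '[{"ax":0,"ay":0,"az":0,"dx":0,"dy":0,"dz":-0.2,"hand":1},{"ax":0,"ay":0,"az":0,"dx":0,"dy":0,"dz":-0.4,"hand":1},{"ax":0,"ay":0,"az":0,"dx":0,"dy":0,"dz":-0.6,"hand":1},{"ax":0,"ay":0,"az":0,"dx":0,"dy":0,"dz":-0.6,"hand":1},{"ax":0,"ay":0,"az":0,"dx":0,"dy":0,"dz":-0.6,"hand":1}]'

```text
clock: 5.85
eef_pos: [480.1, -250.7, 10.5]
tool_rot: [3.141, -0.001, 2.91]
force: [-0.3, 1.3, -6.6]
width: 40.2
gripper_force: 61.1
```

```bash
python3 -c "
from h import *
s=read_state()
for k in('eef_pos','tool_rot','force','torque','width','gripper_force'):print(k,s[k])
R=Ro.from_euler('xyz',s['tool_rot']);print('tool torque',R.inv().apply(s['torque']))"
```

```text
eef_pos [ 480.13534944 -250.74740169   10.48203846]
tool_rot [ 3.14143536e+00 -9.39988287e-04  2.90974310e+00]
force [-0.33384011  1.26719512 -6.56012759]
torque [ 0.07616984  0.20239689 -0.04918274]
width 40.164032413264984
gripper_force 61.144707798957825
tool torque [-0.02767164  0.21447579  0.04919048]
```

The wrist moment puts the balance point about 30 mm towards the valve, so I set it down and regrasp there.

Call:
send_rows --series '[{"ax":0,"ay":0,"az":0,"dx":0,"dy":0,"dz":0.3,"hand":1},{"ax":0,"ay":0,"az":0,"dx":0,"dy":0,"dz":0.5,"hand":1},{"ax":0,"ay":0,"az":0,"dx":0,"dy":0,"dz":0.5,"hand":0.3},{"ax":0,"ay":0,"az":0,"dx":0,"dy":0,"dz":0.5,"hand":0.2},{"ax":0,"ay":0,"az":0,"dx":0,"dy":0,"dz":0.5,"hand":0.2},{"ax":0,"ay":0,"az":0,"dx":-1.5,"dy":0,"dz":0.5,"hand":0.2},{"ax":0,"ay":0,"az":0,"dx":-3.1,"dy":0,"dz":0.5,"hand":0.2},{"ax":0,"ay":0,"az":0,"dx":-3.1,"dy":0,"dz":0.5,"hand":0.2},{"ax":0,"ay":0,"az":0,"dx":-3.1,"dy":0,"dz":0.5,"hand":0.2}]'

```text
clock: 6.75
eef_pos: [510.2, -257.9, 5.7]
tool_rot: [3.142, -0.001, 2.91]
force: [-1.4, 0.1, 1.1]
width: 68.4
gripper_force: 0.0
```

```bash
cat > st.py <<'E'
from h import *
s=read_state()
for k in('clock','eef_pos','tool_rot','force','torque','width','gripper_force'):print(k,np.round(s[k],4))
R=Ro.from_euler('xyz',s['tool_rot']);print('tool torque',R.inv().apply(s['torque']).round(4))
E
python3 st.py
```

```text
clock 6.75
eef_pos [ 510.2458 -257.8524    5.7205]
tool_rot [ 3.1416e+00 -6.0000e-04  2.9099e+00]
force [-1.3842  0.1498  1.0658]
torque [ 0.0072  0.0454 -0.0193]
width 68.4467
gripper_force 0.0
tool torque [0.0034 0.0459 0.0193]
```

Call:
send_rows --series '[{"ax":0,"ay":0,"az":0,"dx":0,"dy":0,"dz":0,"hand":0.45},{"ax":0,"ay":0,"az":0,"dx":0,"dy":0,"dz":0,"hand":0.55},{"ax":0,"ay":0,"az":0,"dx":0,"dy":0,"dz":0,"hand":1},{"ax":0,"ay":0,"az":0,"dx":0,"dy":0,"dz":0,"hand":1},{"ax":0,"ay":0,"az":0,"dx":0,"dy":0,"dz":-0.3,"hand":1},{"ax":0,"ay":0,"az":0,"dx":0,"dy":0,"dz":-0.7,"hand":1},{"ax":0,"ay":0,"az":0,"dx":0,"dy":0,"dz":-1.0,"hand":1},{"ax":0,"ay":0,"az":0,"dx":0,"dy":0,"dz":-1.0,"hand":1},{"ax":0,"ay":0,"az":0,"dx":0,"dy":0,"dz":-1.0,"hand":1},{"ax":0,"ay":0,"az":0,"dx":0,"dy":0,"dz":-1.0,"hand":1}]'

```text
clock: 7.75
eef_pos: [510.5, -257.9, 15.6]
tool_rot: [3.142, -0.0, 2.91]
force: [-0.3, 0.1, -6.2]
width: 40.1
gripper_force: 61.3
```

```bash
python3 st.py
```

```text
clock 7.75
eef_pos [ 510.5396 -257.9307   15.5905]
tool_rot [ 3.1415e+00 -4.0000e-04  2.9098e+00]
force [-0.271   0.1028 -6.1558]
torque [0.0316 0.1516 0.0167]
width 40.1259
gripper_force 61.3235
tool torque [ 0.0041  0.1548 -0.0166]
```

```bash
cat > avg.py <<'E'
from h import *
F=[];T=[];P=[]
for i in range(8):
    get_image('side'); s=read_state(); F.append(s['force']);T.append(s['torque']);P.append(s['eef_pos'])
print(s['clock'],'F',np.mean(F,0).round(2),np.std(F,0).round(2),'P',np.mean(P,0).round(1),np.std(P,0).round(1))
R=Ro.from_euler('xyz',s['tool_rot']); t=R.inv().apply(T)
print('tooltau',t.mean(0).round(4),t.std(0).round(4),s['tool_rot'],s['width'])
E
python3 avg.py; python3 -c "
from h import *
snap('side','s2');cv2.imwrite('pics/s2b.png',cv2.resize(cv2.imread('pics/s2.png')[200:305,190:330],(800,600),interpolation=cv2.INTER_CUBIC))"
```

```text
8.15 F [ 0.    0.29 -6.31] [0.4  0.36 0.44] P [ 510.6 -258.    15.7] [0.1 0.  0.1]
tooltau [ 0.0017  0.0475 -0.0201] [0.0351 0.015  0.024 ] [ 3.14156742e+00 -7.81174020e-05  2.90980486e+00] 40.63120794728765
```

View pics/s2b.png

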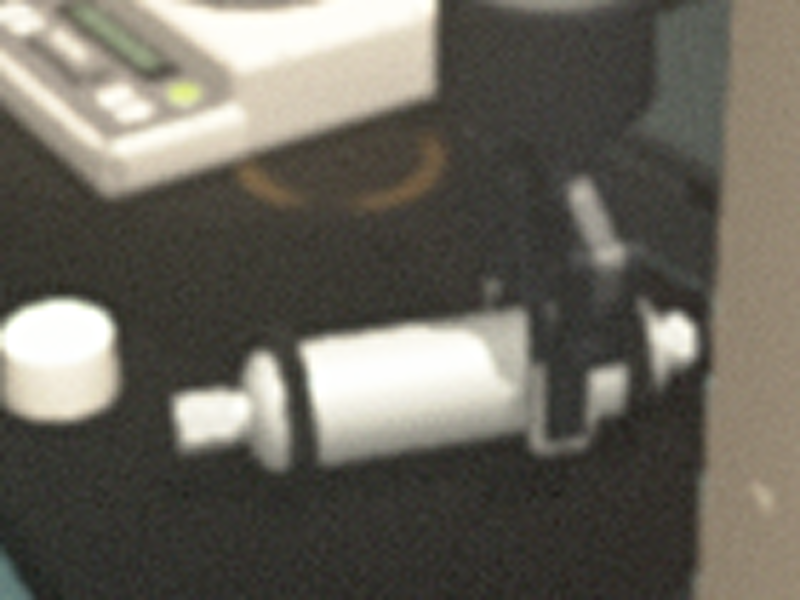

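The side crop shows the cylinder lifted roughly level, held near its valve end at (580,400). The mean moment suggests about 4–7 mm more towards the valve. I set it down, shift, and take the unloaded reading as well.

Call:
send_rows --series '[{"ax":0,"ay":0,"az":0,"dx":0,"dy":0,"dz":0.5,"hand":1},{"ax":0,"ay":0,"az":0,"dx":0,"dy":0,"dz":0.9,"hand":1},{"ax":0,"ay":0,"az":0,"dx":0,"dy":0,"dz":0.9,"hand":0.3},{"ax":0,"ay":0,"az":0,"dx":0,"dy":0,"dz":1,"hand":0.2},{"ax":0,"ay":0,"az":0,"dx":0,"dy":0,"dz":1,"hand":0.2},{"ax":0,"ay":0,"az":0,"dx":-0.5,"dy":0,"dz":1,"hand":0.2},{"ax":0,"ay":0,"az":0,"dx":-0.5,"dy":0,"dz":1,"hand":0.2},{"ax":0,"ay":0,"az":0,"dx":-0.5,"dy":0,"dz":1,"hand":0.2}]'

```text
clock: 9.0
eef_pos: [516.0, -259.2, 6.0]
tool_rot: [-3.142, 0.001, 2.91]
force: [-0.0, -0.7, 0.3]
width: 68.5
gripper_force: 0.0
```

```bash
python3 avg.py
```

```text
9.4 F [0.13 0.02 0.15] [0.47 0.39 0.37] P [ 515.5 -259.2    5.8] [0.1 0.  0. ]
tooltau [ 0.0064  0.0134 -0.0092] [0.0189 0.0342 0.0368] [ 3.14156638e+00 -1.60230032e-04  2.90974576e+00] 68.45948193617299
```

Call:
send_rows --series '[{"ax":0,"ay":0,"az":0,"dx":0,"dy":0,"dz":0,"hand":0.45},{"ax":0,"ay":0,"az":0,"dx":0,"dy":0,"dz":0,"hand":0.55},{"ax":0,"ay":0,"az":0,"dx":0,"dy":0,"dz":0,"hand":1},{"ax":0,"ay":0,"az":0,"dx":0,"dy":0,"dz":0,"hand":1},{"ax":0,"ay":0,"az":0,"dx":0,"dy":0,"dz":-0.3,"hand":1},{"ax":0,"ay":0,"az":0,"dx":0,"dy":0,"dz":-0.7,"hand":1},{"ax":0,"ay":0,"az":0,"dx":0,"dy":0,"dz":-1.0,"hand":1},{"ax":0,"ay":0,"az":0,"dx":0,"dy":0,"dz":-1.0,"hand":1},{"ax":0,"ay":0,"az":0,"dx":0,"dy":0,"dz":-1.0,"hand":1}]'

```text
clock: 10.3
eef_pos: [515.5, -259.1, 15.6]
tool_rot: [3.142, -0.0, 2.91]
force: [-0.9, 0.6, -6.1]
width: 40.8
gripper_force: 61.4
```

```bash
python3 avg.py; python3 avg.py
```

```text
10.7 F [-0.52  0.04 -6.59] [0.45 0.4  0.49] P [ 515.4 -259.1   15.6] [0.  0.  0.1]
tooltau [-0.0097  0.0061 -0.0117] [0.0227 0.0188 0.0351] [ 3.14155422e+00 -1.98498460e-04  2.90977059e+00] 40.391368605628685
11.1 F [ 0.19  0.02 -6.26] [0.46 0.46 0.45] P [ 515.6 -259.2   15.8] [0. 0. 0.]
tooltau [ 0.001  -0.0028 -0.0071] [0.0296 0.0283 0.0324] [3.14157135e+00 8.53104254e-06 2.90970320e+00] 40.269389125730676
```

Balanced within about 1–2 mm. Lift to carry height.

Call:
send_rows --series '[{"ax":0,"ay":0,"az":0,"dx":0,"dy":0,"dz":-1,"hand":1},{"ax":0,"ay":0,"az":0,"dx":0,"dy":0,"dz":-3,"hand":1},{"ax":0,"ay":0,"az":0,"dx":0,"dy":0,"dz":-5,"hand":1},{"ax":0,"ay":0,"az":0,"dx":0,"dy":0,"dz":-7,"hand":1},{"ax":0,"ay":0,"az":0,"dx":0,"dy":0,"dz":-9,"hand":1},{"ax":0,"ay":0,"az":0,"dx":0,"dy":0,"dz":-11,"hand":1},{"ax":0,"ay":0,"az":0,"dx":0,"dy":0,"dz":-11.4,"hand":1},{"ax":0,"ay":0,"az":0,"dx":0,"dy":0,"dz":-11.4,"hand":1},{"ax":0,"ay":0,"az":0,"dx":0,"dy":0,"dz":-11.4,"hand":1}]'

```text
clock: 12.0
eef_pos: [514.8, -258.8, 129.1]
tool_rot: [3.141, -0.002, 2.91]
force: [0.8, 0.1, -6.1]
width: 40.3
gripper_force: 62.0
```

```bash
python3 avg.py; python3 -c "
from h import *
c=snap('side','s3');p=c['pixels']
cv2.imwrite('pics/s3b.png',cv2.resize(cv2.imread('pics/s3.png')[130:280,150:350],(800,600),interpolation=cv2.INTER_CUBIC))
# predicted level axis ends
P=np.array([515.5,-259.15,149.3]);d=np.array([.9733,-.2296,0])
f=lambda X:(np.array(proj(c,P+d*X))-[150,130])*4
for X in(-136,-97,20,64):print(X,f(X))"
```

```text
12.4 F [-0.13  0.22 -6.26] [0.42 0.57 0.42] P [ 515.  -258.9  128.9] [0.3 0.1 0.3]
tooltau [-0.0111  0.0177  0.0066] [0.018  0.0259 0.0279] [ 3.14145631e+00 -6.36362911e-04  2.90973973e+00] 40.24955588579344
-136 [270.58894553 373.38695029]
-97 [353.11864132 362.42881584]
20 [588.71455968 330.82550797]
64 [672.56912329 319.46192402]
```

View pics/s3b.png

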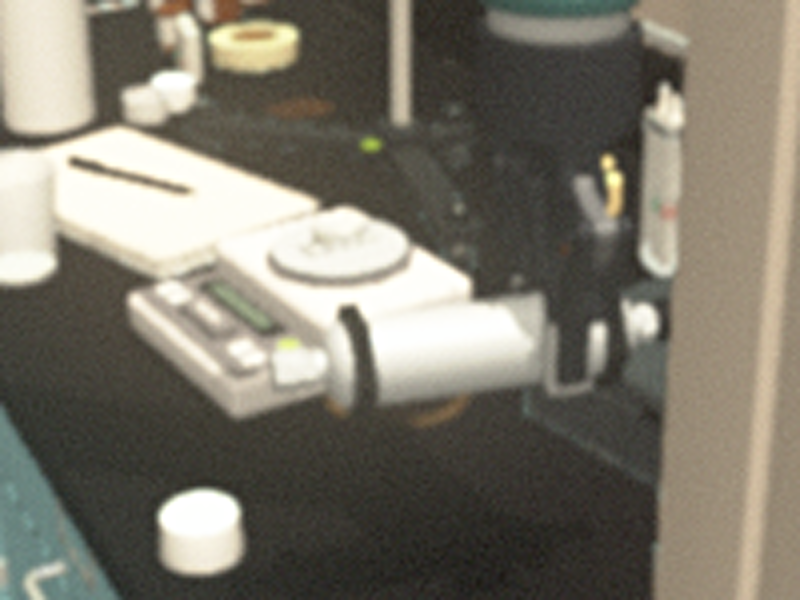

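The crop shows the cylinder held level (plug at (275,368), valve at (655,320), matching the level prediction). Next I carry it over the cradle.

Call:
send_rows --series '[{"ax":0,"ay":0,"az":0.06,"dx":0.2,"dy":1.6,"dz":0,"hand":1},{"ax":0,"ay":0,"az":0.18,"dx":0.6,"dy":4.8,"dz":0,"hand":1},{"ax":0,"ay":0,"az":0.32,"dx":1.0,"dy":8.2,"dz":0,"hand":1},{"ax":0,"ay":0,"az":0.46,"dx":1.4,"dy":12,"dz":0,"hand":1},{"ax":0,"ay":0,"az":0.6,"dx":1.9,"dy":15.8,"dz":0,"hand":1},{"ax":0,"ay":0,"az":0.74,"dx":2.4,"dy":19.6,"dz":0,"hand":1},{"ax":0,"ay":0,"az":0.88,"dx":2.8,"dy":23.4,"dz":0,"hand":1},{"ax":0,"ay":0,"az":1.02,"dx":3.2,"dy":27,"dz":0,"hand":1},{"ax":0,"ay":0,"az":1.15,"dx":3.6,"dy":30,"dz":0,"hand":1},{"ax":0,"ay":0,"az":1.239,"dx":3.8,"dy":31.7,"dz":0,"hand":1}]'

```text
clock: 13.45
eef_pos: [551.5, 62.8, 129.6]
tool_rot: [3.141, -0.002, 1.671]
force: [0.7, -0.4, -6.3]
width: 40.3
gripper_force: 62.1
```

```bash
python3 avg.py; python3 -c "
from h import *
a=snap('side','s4');c=snap('scene','e4')
A=cv2.resize(cv2.imread('pics/s4.png')[130:255,190:323],(400,376),interpolation=cv2.INTER_CUBIC)
B=cv2.resize(cv2.imread('pics/e4.png')[150:275,180:313],(400,376),interpolation=cv2.INTER_CUBIC)
cv2.imwrite('pics/d4.png',cv2.hconcat([A,B]))"
```

```text
13.85 F [ 0.12  0.02 -6.26] [0.5  1.36 0.62] P [551.5  59.4 129.7] [0.1 3.3 0.2]
tooltau [-0.0195  0.011   0.018 ] [0.0583 0.1536 0.0298] [-3.14158110e+00  3.64965087e-04  1.66907667e+00] 40.465501821954625
```

View pics/d4.png

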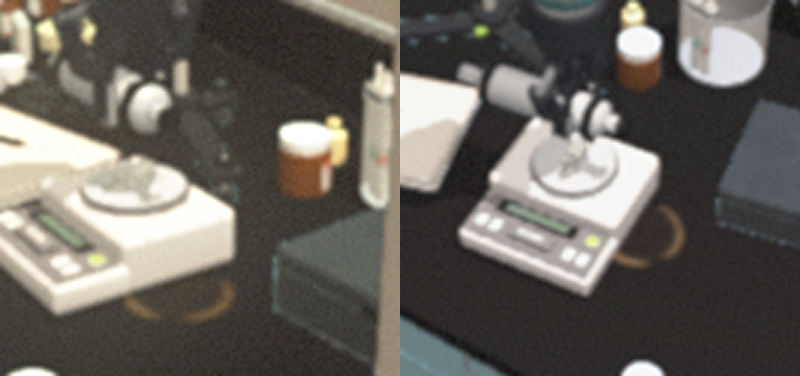

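```bash
python3 -c "
from h import *
def tf(c,P,yaw):
    R=Ro.from_euler('xyz',[np.pi,0,yaw]); o=-c['R'].T@c['t']; return R.inv().apply(o-P), Ro.from_matrix(c['R']@R.as_matrix()).as_rotvec()
for n,P,y in(('wrist0',[262.86,593.8,230.4],2.7248),('w1',[452.38,49.41,130.86],-3.0404),('w2',[478.09,-247.59,150.37],2.917)):
    print(n,*tf(dict(np.load(f'pics/{n}.npz')),P,y))
"; python3 avg.py
```

```text
wrist0 [  70.72673027    0.3163243  -143.29715087] [ 0.2194668   0.22362839 -1.55856702]
w1 [  70.92287712   -0.26864078 -142.60842157] [ 0.21979741  0.22091575 -1.55997334]
w2 [  70.66202708   -1.58695234 -143.30868513] [ 0.22078649  0.22446132 -1.5615626 ]
14.35 F [-0.02 -0.13 -6.29] [0.6  0.65 0.36] P [551.4  57.7 129.8] [0.  0.3 0. ]
tooltau [-0.0009 -0.0041  0.0094] [0.0218 0.0206 0.0367] [-3.14152216e+00 -5.49486290e-05  1.67080702e+00] 40.21283292148798
```

Call:
send_rows --series '[{"ax":0,"ay":0,"az":0,"dx":0,"dy":0,"dz":1,"hand":1},{"ax":0,"ay":0,"az":0,"dx":0,"dy":0,"dz":2,"hand":1},{"ax":0,"ay":0,"az":0,"dx":0,"dy":0,"dz":3,"hand":1},{"ax":0,"ay":0,"az":0,"dx":0,"dy":0,"dz":3.6,"hand":1},{"ax":0,"ay":0,"az":0,"dx":0,"dy":0,"dz":4,"hand":1},{"ax":0,"ay":0,"az":0,"dx":0,"dy":0,"dz":4.2,"hand":1},{"ax":0,"ay":0,"az":0,"dx":0,"dy":0,"dz":4.2,"hand":1},{"ax":0,"ay":0,"az":0,"dx":0,"dy":0,"dz":4.2,"hand":1}]'

```text
clock: 15.15
eef_pos: [551.7, 58.1, 88.0]
tool_rot: [3.141, -0.0, 1.671]
force: [0.3, -0.4, -6.9]
width: 40.4
gripper_force: 62.1
```

```bash
python3 avg.py
```

```text
15.55 F [ 0.   -0.11 -6.17] [0.35 0.37 0.49] P [551.6  58.1  88.1] [0.1 0.  0.1]
tooltau [ 0.0089 -0.0048 -0.0258] [0.0297 0.0238 0.0227] [ 3.14143914e+00 -7.16897358e-05  1.67079119e+00] 40.667303677431754
```

Call:
send_rows --series '[{"ax":0,"ay":0,"az":0,"dx":0,"dy":0,"dz":0.1,"hand":1},{"ax":0,"ay":0,"az":0,"dx":0,"dy":0,"dz":0.2,"hand":1},{"ax":0,"ay":0,"az":0,"dx":0,"dy":0,"dz":0.3,"hand":1},{"ax":0,"ay":0,"az":0,"dx":0,"dy":0,"dz":0.4,"hand":1},{"ax":0,"ay":0,"az":0,"dx":0,"dy":0,"dz":0.4,"hand":1}]'

```text
clock: 16.05
eef_pos: [551.3, 58.1, 83.6]
tool_rot: [-3.141, -0.0, 1.671]
force: [0.7, -0.1, -7.2]
width: 40.5
gripper_force: 62.1
```

```bash
python3 avg.py
```

```text
16.45 F [-0.04  0.11 -6.39] [0.32 0.68 0.48] P [551.4  58.1  83.8] [0.  0.  0.1]
tooltau [-0.0046  0.02   -0.0037] [0.0468 0.0585 0.0348] [ 3.14156074e+00 -5.83753868e-05  1.67074461e+00] 40.252845086486595
```

Call:
send_rows --series '[{"ax":0,"ay":0,"az":0,"dx":0,"dy":0,"dz":0.05,"hand":1},{"ax":0,"ay":0,"az":0,"dx":0,"dy":0,"dz":0.1,"hand":1},{"ax":0,"ay":0,"az":0,"dx":0,"dy":0,"dz":0.15,"hand":1},{"ax":0,"ay":0,"az":0,"dx":0,"dy":0,"dz":0.2,"hand":1},{"ax":0,"ay":0,"az":0,"dx":0,"dy":0,"dz":0.2,"hand":1}]'

```text
clock: 16.95
eef_pos: [551.9, 58.1, 82.1]
tool_rot: [3.141, -0.0, 1.671]
force: [0.2, 0.8, -2.0]
width: 40.2
gripper_force: 62.5
```

```bash
python3 avg.py
```

```text
17.35 F [ 0.75  0.13 -1.91] [0.45 0.57 0.49] P [551.8  58.1  82. ] [0. 0. 0.]
tooltau [-0.1118  0.0458  0.0012] [0.0602 0.0561 0.0133] [3.14078037e+00 3.23385905e-05 1.67073387e+00] 40.366010009297234
```

Call:
send_rows --series '[{"ax":0,"ay":0,"az":0,"dx":0,"dy":0,"dz":0.05,"hand":1},{"ax":0,"ay":0,"az":0,"dx":0,"dy":0,"dz":0.06,"hand":1},{"ax":0,"ay":0,"az":0,"dx":0,"dy":0,"dz":0.06,"hand":1}]'

```text
clock: 17.65
eef_pos: [551.8, 58.1, 81.4]
tool_rot: [3.141, -0.0, 1.671]
force: [0.9, -0.4, 0.5]
width: 40.6
gripper_force: 62.7
```

```bash
python3 avg.py; python3 avg.py
```

```text
18.05 F [1.54 0.26 0.68] [0.47 0.77 0.52] P [551.8  58.1  81.4] [0. 0. 0.]
tooltau [-0.2774  0.0509  0.0219] [0.0552 0.0334 0.0329] [3.14082142e+00 4.96260925e-05 1.67072299e+00] 40.504950902666394
18.45 F [2.47 0.22 0.68] [0.7  0.57 0.51] P [551.8  58.1  81.3] [0. 0. 0.]
tooltau [-0.4518  0.0539  0.0086] [0.0568 0.0528 0.0233] [3.14088410e+00 6.01673431e-05 1.67076052e+00] 40.152009395707964
```

Contact is made and the reaction lies near the TCP, so I release slowly.

Call:
send_rows --series '[{"ax":0,"ay":0,"az":0,"dx":0,"dy":0,"dz":-0.04,"hand":0.5},{"ax":0,"ay":0,"az":0,"dx":0,"dy":0,"dz":-0.04,"hand":0.45},{"ax":0,"ay":0,"az":0,"dx":0,"dy":0,"dz":-0.04,"hand":0.4},{"ax":0,"ay":0,"az":0,"dx":0,"dy":0,"dz":-0.04,"hand":0.4},{"ax":0,"ay":0,"az":0,"dx":0,"dy":0,"dz":-0.04,"hand":0.4}]'

```text
clock: 18.95
eef_pos: [550.8, 58.1, 81.4]
tool_rot: [-3.14, -0.0, 1.671]
force: [-0.6, 0.9, -0.7]
width: 51.2
gripper_force: 0.0
```

```bash
python3 avg.py; python3 -c "
from h import *
a=snap('side','s5');c=snap('scene','e5');w=snap('wrist','w5')
A=cv2.resize(cv2.imread('pics/s5.png')[150:250,190:290],(400,400),interpolation=cv2.INTER_CUBIC)
B=cv2.resize(cv2.imread('pics/e5.png')[160:260,180:280],(400,400),interpolation=cv2.INTER_CUBIC)
C=cv2.resize(cv2.imread('pics/w5.png'),(266,200)); C=cv2.copyMakeBorder(C,0,0,0,534,0)
cv2.imwrite('pics/d5.png',cv2.vconcat([cv2.hconcat([A,B]),C]))"
```

```text
19.35 F [-0.29  0.07  0.14] [0.28 0.3  0.48] P [551.2  58.1  81.6] [0.1 0.  0. ]
tooltau [-0.0023  0.0008 -0.0066] [0.0367 0.0243 0.0237] [-3.14150709e+00 -7.36434202e-05  1.67079185e+00] 51.08060649894759
```

View pics/d5.png

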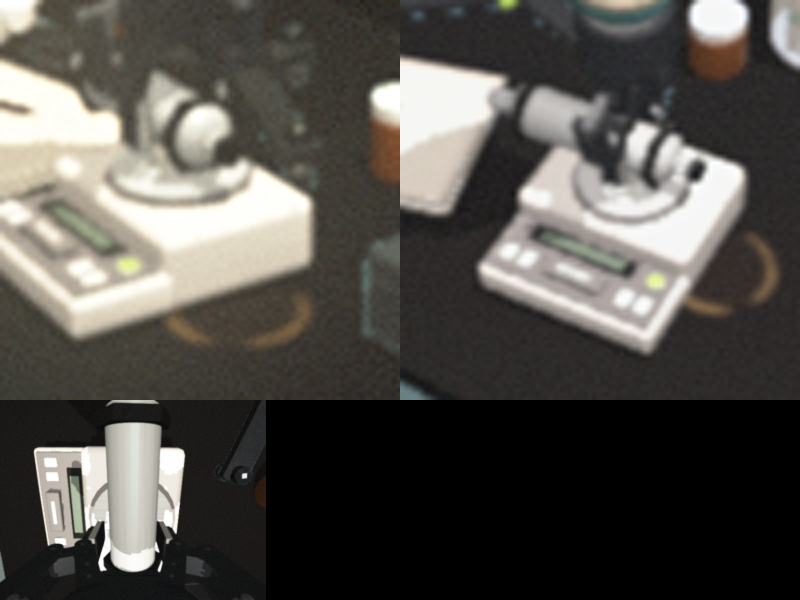

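The panels show the cylinder in the cradle with the fingers clear of it: plug at (497,97) and knob at (697,170) in the scene panel, knob at (228,145) in the side panel. I check these against a level pose.

```bash
python3 -c "
from h import *
S=dict(np.load('pics/e5.npz'));D=dict(np.load('pics/s5.npz'))
C=np.array([551.2,58.1,101]);
for t in(-.3,-.15,0,.15,.3):
    d=np.array([.1*np.cos(t),-.995*np.cos(t),np.sin(t)])
    f=lambda c,X,o:((np.array(proj(c,C+d*X))-o)*4).round(0)
    print(t,'scene plug',f(S,-136,[180,160])+[400,0],'knob',f(S,62,[180,160])+[400,0],'side knob',f(D,62,[190,150]))"
```

```text
-0.3 scene plug [486.  61.] knob [693. 184.] side knob [223. 176.]
-0.15 scene plug [484.  77.] knob [695. 177.] side knob [225. 164.]
0 scene plug [485.  94.] knob [696. 170.] side knob [225. 151.]
0.15 scene plug [489. 111.] knob [695. 162.] side knob [224. 137.]
0.3 scene plug [495. 129.] knob [693. 153.] side knob [222. 123.]
```

Level within a few hundredths of a radian and free of the fingers. I open wider and withdraw straight up.

Call:
send_rows --series '[{"ax":0,"ay":0,"az":0,"dx":0,"dy":0,"dz":0,"hand":0.25},{"ax":0,"ay":0,"az":0,"dx":0,"dy":0,"dz":0,"hand":0.1},{"ax":0,"ay":0,"az":0,"dx":0,"dy":0,"dz":-0.5,"hand":0.1},{"ax":0,"ay":0,"az":0,"dx":0,"dy":0,"dz":-1.5,"hand":0.1},{"ax":0,"ay":0,"az":0,"dx":0,"dy":0,"dz":-3,"hand":0.1},{"ax":0,"ay":0,"az":0,"dx":0,"dy":0,"dz":-5,"hand":0.1},{"ax":0,"ay":0,"az":0,"dx":0,"dy":0,"dz":-7,"hand":0.1},{"ax":0,"ay":0,"az":0,"dx":0,"dy":0,"dz":-8,"hand":0.1},{"ax":0,"ay":0,"az":0,"dx":0,"dy":0,"dz":-8,"hand":0.1},{"ax":0,"ay":0,"az":0,"dx":0,"dy":0,"dz":-8,"hand":0.1}]'

```text
clock: 20.5
eef_pos: [551.2, 58.3, 161.5]
tool_rot: [-3.141, -0.0, 1.671]
force: [0.7, 0.1, -0.5]
width: 76.7
gripper_force: 0.0
```

```bash
python3 avg.py; python3 -c "
from h import *
E=cv2.imread('pics/e5.png'); S=cv2.imread('pics/s5.png')
e=snap('scene','e6');s=snap('side','s6')
# shift of the cylinder ends between before and after withdrawing
for n,A,B,(u,v) in(('plug',E,'e6',(204,184)),('knob',E,'e6',(253,201)),('sideknob',S,'s6',(246,186))):
    B=cv2.imread(f'pics/{B}.png'); r=cv2.matchTemplate(B[v-16:v+17,u-16:u+17],A[v-8:v+9,u-8:u+9],cv2.TM_CCOEFF_NORMED)
    _,m,_,l=cv2.minMaxLoc(r);print(n,l[0]-8,l[1]-8,round(m,2))
"
```

```text
20.9 F [-0.21  0.04  0.01] [0.4  0.69 0.46] P [550.9  58.1 160.9] [0.2 0.1 0.2]
tooltau [-0.0098  0.0033 -0.012 ] [0.0284 0.034  0.0282] [-3.14083630e+00  1.13661939e-04  1.67066089e+00] 76.89215482347434
plug 0 0 1.0
knob 0 0 1.0
sideknob 0 0 1.0
```

The cylinder did not move when the hand withdrew: both ends sit at the same pixels. Hand in.

```bash
python3 -c "
from cell import finish_job
print(finish_job())"
```

```text
the job is handed in; nothing more can be done
None
```

The job is handed in with no verdict returned: I tared the empty balance, found the cylinder's balance point about 36 mm from mid-length towards the valve, and left it lying level in the V cradle with the hand withdrawn clear.

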